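Refit the hex valve cartridge in the homogeniser block

TASK

The homogeniser's valve block is being put back together after cleaning: take the larger of the two hexagonal valve cartridges from the parts tray and fit it into the hexagonal port on top of the block, keeping hold of it, pressing and turning it bit by bit, until its foot drops all the way in and its collar sits flat on the port; then let go and move away. Do not knock or push about the other cartridges or anything else standing on the bench.

Things in the scene. Friction and masses are not known exactly. Their poses are not given: they have to be found in the camera images.
- cartridge: The cartridge to fit: plain stainless, 90 mm tall, about 0.4 kg, upright in the tray. Origin: centre of its underside, z up. Upwards: hexagonal foot 50 mm across flats, 24 mm tall, square-edged; hexagonal collar 64 mm across flats, 10 mm thick, turned like the foot; round neck diameter 26, 20 mm tall; wing grip. Hexagon flats face its +-y, corners point along +-x.
- wing (a point): Middle of the cartridge's wing grip, 72 mm above its underside; axes as the cartridge's. The wing is an upright flat bar on top, 44 mm along x, 16 mm thick along y, 36 mm high, so it runs from corner to corner of the hexagon. The three other cartridges have the same neck and wing.
- port (a point): The port's mouth: centre of the rim of the hexagonal recess, 64 mm above the bench, axes as the block's. The recess is 53 mm across flats (1.5 mm play a side), 32 mm deep, in a round steel ring of 75 mm diameter standing 4 mm proud of the block. The hexagon may be turned ANY way in the block, which these axes do not tell: find it by feel or by eye.
- rim (a point): Same point as the port. The rim is rigid and fixed: a cartridge set on it out of turn stands on its corners, underside level with this point; within 6 degrees of true it drops in; a little outside that it may bind 1 to 6 mm down: lift out and turn on. Fully home the collar rests on the rim, the underside 24 mm below this point. All six ways round are right.
- block: The valve block, fixed: aluminium, 110 mm wide (y), 60 mm high, on a thin base plate 180 x 130 mm. Origin: on the bench straight below the port. It runs from x = -55 to +105 mm. At x = 78 to 98 mm, y = 0, stands a round pressure gauge 48 mm in diameter, top 130 mm over the bench; a star knob sticks out low at its -y side at x = 60 mm.
- tray: The shallow white plastic parts tray, fixed, 220 x 220 mm outside, walls 16 mm high and 3 mm thick, floor 3 mm. Origin: centre of its underside. The four cartridges stand in it, roughly at its x, y = +-50 mm, in any order and turned any way.
- small_hex: The smaller hexagonal cartridge, to be left alone: foot 36 mm, collar 50 mm across flats; otherwise built like the target, 90 mm tall. Origin: centre of its underside.
- square_cart: Square cartridge, to be left alone: foot 46 mm, collar 60 mm square; otherwise like the target, 90 mm tall. Origin: centre of its underside.
- round_cart: Round cartridge, to be left alone: foot diameter 50 mm, collar diameter 64 mm; otherwise like the target, 90 mm tall. Origin: centre of its underside.
- bottle: White plastic bottle standing between tray and block, diameter 60 mm, 190 mm tall, loose. Origin: centre of its underside.
- jar: Glass jar, diameter 64 mm, 100 mm tall, loose. Origin: centre of its underside.
- beaker: Small clear beaker standing beside the block, diameter 52 mm, 75 mm tall, loose. Origin: centre of its underside.
- gasket: Black rubber ring lying beside the block, outer diameter 52 mm, 10 mm thick, loose. Origin: centre of its underside.
- spanner: Steel spanner lying flat, 190 mm long along its x, 8 mm thick, loose. Origin: middle of its underside.
Mind the look-alikes: they are no part of the job. Leave any brown or yellow look-alike of the block alone.

How it is judged:
On the way, in this order (a step that is already met when the one before it is completed fails the run):
1. the large hex cartridge is lifted clear of the tray in the gripper (z of cartridge in the frame of tray above 0.05 m and contact force between the fingers and cartridge above 1 N), for 0.1 s.
2. still in the fingers' hold, its foot is fully down in the port, upright (z of cartridge in the frame of block below 0.0425 m and horizontal distance between cartridge and port below 0.004 m and angle between cartridge's own z axis and vertical below 0.06 rad and contact force between the fingers and cartridge above 1 N), for 0.1 s.
At the end, for the whole second after the job is handed in: the large hex cartridge stands let go and at rest in the port: underside within 2.5 mm of its fully home height (40 mm above the bench), axis within 4 mm of the port's centre, upright within 0.06 rad (z of cartridge in the frame of block below 0.0425 m and horizontal distance between cartridge and port below 0.004 m and angle between cartridge's own z axis and vertical below 0.06 rad and linear speed of cartridge below 0.02 m/s and contact force between the fingers and cartridge below 0.2 N); the robot touches nothing.
It fails at once if another cartridge is pushed more than 25 mm or tipped by more than 0.4 rad (distance of any of small_hex, square_cart, round_cart from where it was at the start of the episode above 0.025 m or angle between any of small_hex, square_cart, round_cart's own z axis and vertical above 0.4 rad).
It fails at once if the bottle, jar or beaker is pushed more than 25 mm or tipped by more than 0.4 rad (distance of any of bottle, jar, beaker from where it was at the start of the episode above 0.025 m or angle between any of bottle, jar, beaker's own z axis and vertical above 0.4 rad).
It fails at once if the gasket or the spanner is pushed more than 25 mm (distance of any of gasket, spanner from where it was at the start of the episode above 0.025 m).
It also fails if it takes over 61 s, if anything falls off the work surface, if the arm or the gripper's body presses on something with over 40 N, if the wrist force passes 120 N, or if a joint passes its speed limit or range.

ROBOT

A 6-joint arm with a two-finger parallel gripper is mounted at the origin on the work surface. World frame = base frame: x ahead of the robot, y to its left, z up, the work surface at z = 0. Lengths are in m, angles in rad, forces in N, time in s.
With the tool pointing down it reaches from about 0.425 to 0.95 m from the base axis. Payload 3.5 kg.
Tool frame: the origin (TCP) lies midway between the tips of the shut fingers; the grasp point (between the pads) lies 19 mm behind it; x points along the fingers, y is the direction in which the jaws open and shut, and the axes are right-handed (so a half turn about x gives the same grasp; the last joint's range is limited). The gripper opens to 85 mm and grips with 20 to 120 N. Pads are 22 mm wide; open, the fingers measure 114 mm over their backs; the gripper's body (76 mm by 85 mm) begins 54 mm behind the grasp point. The pads swing forward as they close: fully open they stand 13 mm farther back than shut.
Start: joints at [1.087, 0.286, 1.577, -0, 1.279, -0.15], TCP at [0.221, 0.638, 0.192] pointing down, gripper open.
Joint ranges: [-2.77, 2.77], [-0.9, 2.22], [0.21, 2.48], [-1.53, 4.67], [0.24, 2.81], [-2.84, 2.84]. Speed limits (rad/s): [2.79, 2.79, 3.14, 3.14, 3.14, 3.14].

INTERFACE

Orientations are given as a unit quaternion [x, y, z, w].
In Python, from plant import ctrl, vision gives the robot as it stands. The module is installed in compiled form; this text tells all that it offers.
- The arm moves only by the tool play_rows, never from a script. Its arguments are lists of equal length, an entry for each row: "claw": the closure in counts, from 0 (fully open) to 255 (shut); "travel": the shift along the tool's x, y, z in m, a list of three; "dr": the turn, a rotation vector about the tool's x, y, z in rad, a list of three. In form: {"claw": [claw, ...], "travel": [[tx, ty, tz], ...], "dr": [[wx, wy, wz], ...]}. A call has 1 to 20 rows; each row is the pose to reach, as a shift and turn from the pose measured when the call began, along the tool's axes at that moment; what a row does not reach only later rows make up. A row lasts 1/10 s, in which the tool goes at most 50 mm and 8.59 degrees, less where a joint would pass 70% of its speed; a pose out of reach is approached as far as the arm can. A call with a gripper value outside its range is refused whole. The fingers move at their own pace and stop on an object; "force" is the grip in N (left out, the last holds). Time passes only in rows, so rows that repeat a pose let the fingers close. It gives the time, the measured TCP pose, the force and the opening at its end, in the units of the state.
- ctrl.get_state(): the state, without advancing time (a new reading comes with each control period).
- vision.read_camera(name): name is "side" or "top" or "wrist"; returns a dict with "img" (400x640x3 uint8, red, green, blue), "range_z" (400x640 float32, m along the optical axis (not along the pixel's ray), 0 where there is no reading), "K" (3x3 intrinsics, pixels), "world_to_cam" (4x4, takes a point from world to camera coordinates). Camera axes: x right, y up, looking along -z (the intrinsics and any distortion apply to the point x, -y, -z); pixel columns grow to the right and rows downward; lengths in m; the calibration is good to about 2 mm. A picture is of the moment at which its call begins.
- ctrl.sign_off(): hands the job in, once; it reports no verdict.
The state is a dict: "time": time; "qpos": joint angles; "dq": joint speeds; "joint_efforts": joint torques, N m; "eef_pos": TCP position; "tcp_rot": TCP orientation; "contact_force": force on the tool from outside, world axes, zero at the start; "wrist_torque": the same for the moment, N m; "opening": opening from 0.0 (shut) to 1.0 (fully open).
Only numpy, scipy, OpenCV 4.12 (cv2) and the standard library are available. Lean on these libraries where they do the work, as an engineer would, in place of code of your own. Each camera call takes 0.05 s, during which the arm holds its last target.

## Working session

There is one attempt and no reset: what is moved stays moved. The work goes in short steps, Python scripts to look and compute and a tool call to move; the robot and the scene stay as the last step left them, time stands still between calls to the robot, and variables do not carry over. Pictures are saved under pics/ and viewed, and the job is handed in when it is done.

Besides the shell and the picture viewer there is one more tool, called by a JSON object that holds its "api" and its "payload". play_rows: Moves the arm, as the interface text tells. Its arguments: {"type":"object","properties":{"claw":{"type":"array","items":{"type":"number"}},"travel":{"type":"array","items":{"type":"array","items":{"type":"number"}}},"dr":{"type":"array","items":{"type":"array","items":{"type":"number"}}},"force":{"type":"number"}},"required":["claw","travel","dr"]}

```bash
mkdir -p pics
cat > h.py <<'E'
import numpy as np, cv2
from plant import ctrl, vision
def cam(n):
    d=vision.read_camera(n); np.savez(f'{n}.npz',**d); return d
def load(n): return dict(np.load(f'{n}.npz'))
def pts(d):
    K=d['K'];z=d['range_z'];v,u=np.mgrid[:z.shape[0],:z.shape[1]]
    X=(u-K[0,2])/K[0,0]*z;Y=(v-K[1,2])/K[1,1]*z
    P=np.stack([X,-Y,-z,np.ones_like(z)],-1)
    return (P@np.linalg.inv(d['world_to_cam']).T)[...,:3]
def save(name,img): cv2.imwrite(f'pics/{name}.png',cv2.cvtColor(img,cv2.COLOR_RGB2BGR))
E
python3 - <<'E'
from h import *
for n in ['top','side','wrist']:
    d=cam(n); save(n+'0',d['img']); print(n,d['K'].round(1).tolist(),np.linalg.inv(d['world_to_cam']).round(3).tolist(),d.keys())
print(ctrl.get_state())
E
```

```text
top [[497.6, 0.0, 315.8], [0.0, 497.6, 194.2], [0.0, 0.0, 1.0]] [[0.014, 0.987, -0.162, 0.233], [-1.0, 0.012, -0.014, 0.073], [-0.012, 0.163, 0.987, 1.746], [0.0, 0.0, 0.0, 1.0]] dict_keys(['img', 'range_z', 'K', 'world_to_cam'])
side [[417.3, 0.0, 311.0], [0.0, 417.3, 203.4], [0.0, 0.0, 1.0]] [[0.716, 0.436, -0.545, -0.093], [-0.698, 0.454, -0.554, -0.529], [0.006, 0.777, 0.629, 0.755], [0.0, 0.0, 0.0, 1.0]] dict_keys(['img', 'range_z', 'K', 'world_to_cam'])
wrist [[354.9, 0.0, 317.0], [0.0, 354.9, 196.7], [0.0, 0.0, 1.0]] [[0.328, -0.899, -0.289, 0.147], [0.945, 0.311, 0.104, 0.664], [-0.003, -0.307, 0.952, 0.373], [0.0, 0.0, 0.0, 1.0]] dict_keys(['img', 'range_z', 'K', 'world_to_cam'])
{'time': 0.15, 'qpos': array([ 1.08698610e+00,  2.87010682e-01,  1.57783699e+00,  1.90394309e-05,
        1.27861303e+00, -1.50000809e-01]), 'dq': array([-1.23771765e-04, -7.25699685e-04, -5.34462726e-03, -1.52148314e-04,
       -5.05736147e-04, -6.44297659e-05]), 'joint_efforts': array([ 8.41232522e-04, -4.06599891e+01, -2.93142486e+01, -1.51109889e-04,
        3.91864232e-03,  1.01982073e-05]), 'eef_pos': array([0.22085272, 0.63722888, 0.19083468]), 'tcp_rot': array([ 0.11684857,  0.69749194, -0.11809969,  0.69706806]), 'contact_force': array([-0.54233365, -0.42715817,  0.04744109]), 'wrist_torque': array([0.04193393, 0.01814418, 0.00315546]), 'opening': 1.0003254623595812}
```

View pics/top0.png

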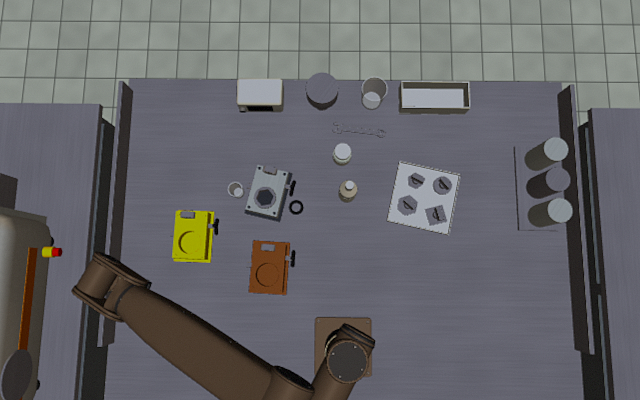

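View pics/side0.png

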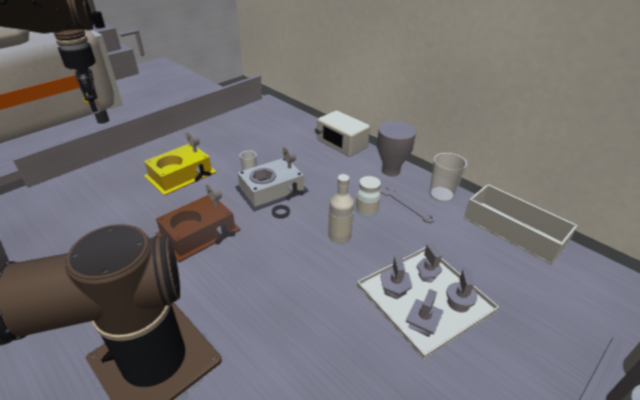

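View pics/wrist0.png

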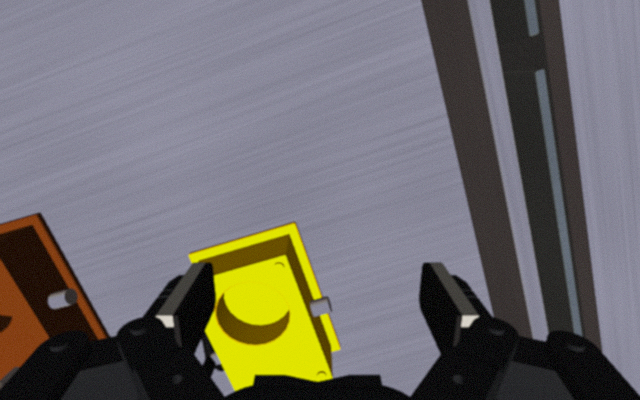

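The block is the grey one (top 268,190); the yellow and brown blocks are look-alikes. The cartridges are at top pixels (416,180), (442,185), (407,206) and (436,216). I'll enlarge both areas.

Run:
```python
from h import *
d=load('top'); im=d['img']; P=pts(d)
a=cv2.resize(im[155:240,380:470],None,fx=6,fy=6,interpolation=cv2.INTER_CUBIC)
save('tray1',a)
b=cv2.resize(im[150:230,220:310],None,fx=6,fy=6,interpolation=cv2.INTER_CUBIC)
save('block1',b)
s=load('side');Ps=pts(s)
c=cv2.resize(s['img'][235:345,350:500],None,fx=5,fy=5,interpolation=cv2.INTER_CUBIC); save('tray1s',c)
for (u,v) in [(416,180),(442,185),(407,206),(436,216),(265,197),(425,196),(250,212),(342,152),(348,190),(296,207),(236,189)]:
    print((u,v),P[v,u].round(4))
```

```text
(416, 180) [ 0.5603 -0.2437  0.0791]
(442, 185) [ 0.5468 -0.335   0.0646]
(407, 206) [ 0.4727 -0.2143  0.0644]
(436, 216) [ 0.4391 -0.3108  0.0691]
(265, 197) [0.5021 0.2738 0.0368]
(425, 196) [ 0.5179 -0.2887  0.0039]
(250, 212) [0.4529 0.3289 0.0052]
(342, 152) [0.6519 0.009  0.0929]
(348, 190) [ 0.508  -0.0082  0.1654]
(296, 207) [0.4733 0.167  0.001 ]
(236, 189) [0.5352 0.3823 0.0019]
```

View pics/tray1.png

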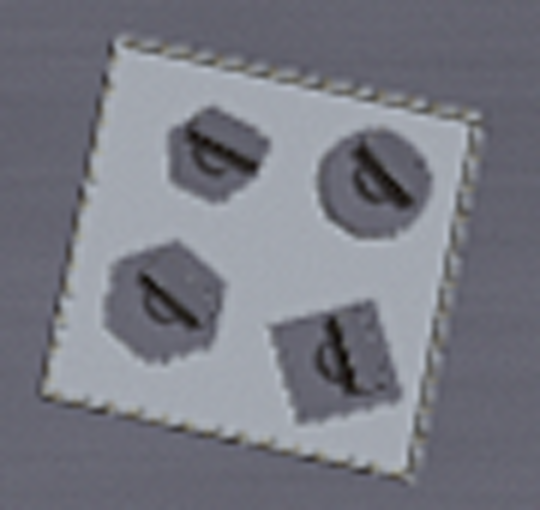

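View pics/block1.png

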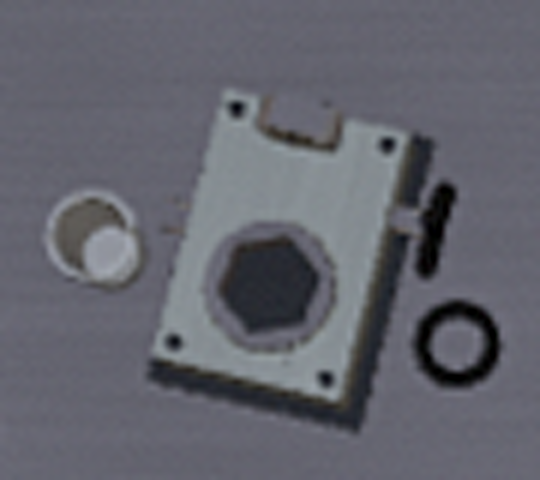

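View pics/tray1s.png

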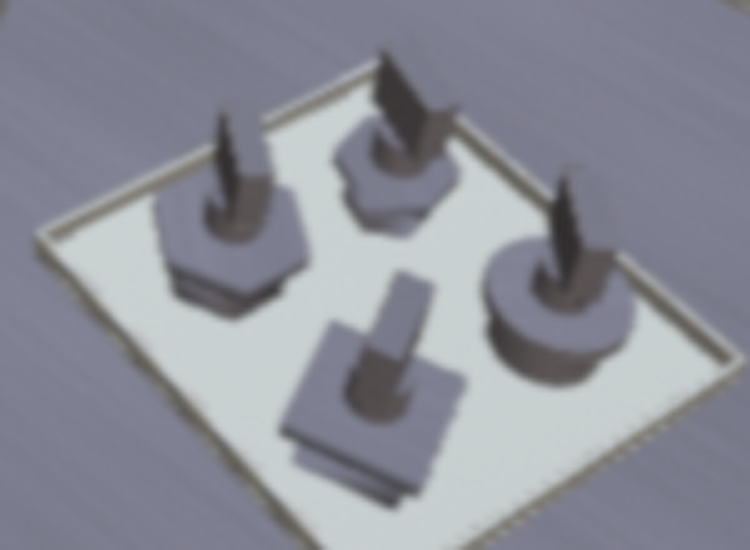

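Listing the look-alikes: small hex (416,180), round (442,185), large hex (407,206), square (436,216). I choose (407,206), because it is six-sided and its collar is wider than the one at (416,180). Next I measure it and the port.

Run:
```python
from h import *
d=load('top'); P=pts(d); s=load('side'); Q=pts(s)
c=np.array([0.473,-0.216])
for nm,A in (('top',P),('side',Q)):
    m=(np.hypot(*(A[...,:2]-c).transpose(2,0,1))<0.05)
    print(nm,'hist',np.histogram(A[m][:,2],bins=np.arange(0,.11,.01)))
    w=A[m&(A[...,2]>0.085)&(A[...,2]<.105)][:,:2]
    if len(w)>5:
        r=cv2.minAreaRect((w*1000).astype(np.float32)); print('wingtop',len(w),r, w.mean(0))
    k=A[m&(A[...,2]>0.030)&(A[...,2]<.044)][:,:2]
    h=cv2.convexHull((k*1000).astype(np.float32))[:,0]
    print('collar',len(k),cv2.minAreaRect(h)); 
# port
c=np.array([0.505,.275])
for nm,A in (('top',P),('side',Q)):
    m=(np.hypot(*(A[...,:2]-c).transpose(2,0,1))<0.06)
    print(nm,'hist',np.histogram(A[m][:,2],bins=np.arange(0.02,.08,.004)))
    k=A[m&(A[...,2]>0.0615)&(A[...,2]<.068)][:,:2]; print(len(k),k.mean(0))
    k=A[m&(A[...,2]<0.045)][:,:2]; 
    print('recess',len(k),k.mean(0),cv2.minAreaRect((k*1000).astype(np.float32)))
```

```text
top hist (array([232,  12,  11, 155,  39,   8,  11,   9,  25,  47]), array([0.  , 0.01, 0.02, 0.03, 0.04, 0.05, 0.06, 0.07, 0.08, 0.09, 0.1 ]))
wingtop 64 ((480.3191223144531, -217.760009765625), (42.35295867919922, 17.136133193969727), 46.1136474609375) [ 0.48035969 -0.21761366]
collar 183 ((480.36993408203125, -217.59812927246094), (70.5257339477539, 64.4035415649414), 48.85628890991211)
side hist (array([607,  45,  43, 438,  24,  33,  45,  42,  53, 100]), array([0.  , 0.01, 0.02, 0.03, 0.04, 0.05, 0.06, 0.07, 0.08, 0.09, 0.1 ]))
wingtop 132 ((479.4205627441406, -221.60528564453125), (45.4925537109375, 15.929112434387207), 47.22954559326172) [ 0.47763394 -0.22288647]
collar 451 ((479.0317687988281, -222.97193908691406), (71.74401092529297, 65.18212890625), 46.93791961669922)
top hist (array([  8,  18,  58,  73,  30,   5,   7,  20,  98, 197, 239, 130,  41,
         4]), array([0.02 , 0.024, 0.028, 0.032, 0.036, 0.04 , 0.044, 0.048, 0.052,
       0.056, 0.06 , 0.064, 0.068, 0.072, 0.076]))
276 [0.50687947 0.27360501]
recess 199 [0.50026183 0.27261704] ((500.458740234375, 273.83123779296875), (115.30061340332031, 53.886932373046875), 81.33815002441406)
side hist (array([  3,   2,  22,  20,  24,  16,  24,  23,  42, 361, 212,  28,   0,
         0]), array([0.02 , 0.024, 0.028, 0.032, 0.036, 0.04 , 0.044, 0.048, 0.052,
       0.056, 0.06 , 0.064, 0.068, 0.072, 0.076]))
142 [0.49756463 0.26789696]
recess 108 [0.50287099 0.27349609] ((481.30621337890625, 262.8154602050781), (83.08070373535156, 81.10181427001953), 74.05583190917969)
```

```bash
cat >> h.py <<'E'
from scipy.spatial.transform import Rotation as R
def plan(pos,jawdeg,st=None):
    """travel, dr for tool down with tool y at world yaw jawdeg"""
    st=st or ctrl.get_state(); R0=R.from_quat(st['tcp_rot']); p0=st['eef_pos']
    j=np.deg2rad(jawdeg); x=np.array([0,0,-1.]); y=np.array([np.cos(j),np.sin(j),0]); z=np.cross(x,y)
    R1=R.from_matrix(np.stack([x,y,z],1))
    t=R0.inv().apply(np.array(pos)-p0); r=(R0.inv()*R1).as_rotvec()
    return t.round(4),r.round(4)
def jaw(st):
    y=R.from_quat(st['tcp_rot']).apply([0,1,0]); return np.degrees(np.arctan2(y[1],y[0]))
E
python3 - <<'E'
from h import *
st=ctrl.get_state(); print('jaw',jaw(st), R.from_quat(st['tcp_rot']).as_matrix().round(3))
for q in ([0.48,0.27,0.30],[0.47,0.27,0.30]):
  for j in (jaw(st),136-180,136): print(q,j,plan(q,j,st))
E
```

```text
jaw 70.87382999616453 [[-0.001  0.328  0.945]
 [-0.002  0.945 -0.328]
 [-1.    -0.002 -0.   ]]
[0.48, 0.27, 0.3] 70.87382999616453 (array([-0.1088, -0.2622,  0.3651]), array([-0.    , -0.0003,  0.0018]))
[0.48, 0.27, 0.3] -44 (array([-0.1088, -0.2622,  0.3651]), array([2.0049e+00, 1.7000e-03, 1.5000e-03]))
[0.48, 0.27, 0.3] 136 (array([-0.1088, -0.2622,  0.3651]), array([-1.1367, -0.0013,  0.0015]))
[0.47, 0.27, 0.3] 70.87382999616453 (array([-0.1088, -0.2655,  0.3557]), array([-0.    , -0.0003,  0.0018]))
[0.47, 0.27, 0.3] -44 (array([-0.1088, -0.2655,  0.3557]), array([2.0049e+00, 1.7000e-03, 1.5000e-03]))
[0.47, 0.27, 0.3] 136 (array([-0.1088, -0.2655,  0.3557]), array([-1.1367, -0.0013,  0.0015]))
```

Run:
```python
from h import *
print(plan([0.53,0.30,0.28],-44))
```

```text
(array([-0.0889, -0.2175,  0.4025]), array([2.0049e+00, 1.7000e-03, 1.5000e-03]))
```

{"api": "play_rows", "payload": {"claw": [0,0,0,0,0,0,0,0,0,0,0,0,0,0,0,0], "travel": [[-0.089,-0.2175,0.4025],[-0.089,-0.2175,0.4025],[-0.089,-0.2175,0.4025],[-0.089,-0.2175,0.4025],[-0.089,-0.2175,0.4025],[-0.089,-0.2175,0.4025],[-0.089,-0.2175,0.4025],[-0.089,-0.2175,0.4025],[-0.089,-0.2175,0.4025],[-0.089,-0.2175,0.4025],[-0.089,-0.2175,0.4025],[-0.089,-0.2175,0.4025],[-0.089,-0.2175,0.4025],[-0.089,-0.2175,0.4025],[-0.089,-0.2175,0.4025],[-0.089,-0.2175,0.4025]], "dr": [[2.005,0.002,0.002],[2.005,0.002,0.002],[2.005,0.002,0.002],[2.005,0.002,0.002],[2.005,0.002,0.002],[2.005,0.002,0.002],[2.005,0.002,0.002],[2.005,0.002,0.002],[2.005,0.002,0.002],[2.005,0.002,0.002],[2.005,0.002,0.002],[2.005,0.002,0.002],[2.005,0.002,0.002],[2.005,0.002,0.002],[2.005,0.002,0.002],[2.005,0.002,0.002]]}}

```text
time: 1.75
eef_pos: [0.5298, 0.3, 0.2798]
tcp_rot: [-0.651, -0.277, 0.651, -0.277]
contact_force: [0.3, -0.1, 0.2]
opening: 0.998
```

Run:
```python
from h import *
d=cam('wrist'); save('wrist_port',d['img']); st=ctrl.get_state(); print(st['time'],st['eef_pos'],jaw(st),st['qpos'].round(3))
P=pts(d); m=np.hypot(P[...,0]-.505,P[...,1]-.273)<.05
print(np.histogram(P[m][:,2],bins=np.arange(0.02,.08,.004)))
```

```text
1.8 [0.52981474 0.29999013 0.27985586] -43.93761758843361 [0.349 0.088 1.646 0.    1.408 1.115]
(array([   0,    3,  209, 1068,   51,   55,   60,   66,   73,  509, 2191,
       1144,    0,    0]), array([0.02 , 0.024, 0.028, 0.032, 0.036, 0.04 , 0.044, 0.048, 0.052,
       0.056, 0.06 , 0.064, 0.068, 0.072, 0.076]))
```

View pics/wrist_port.png

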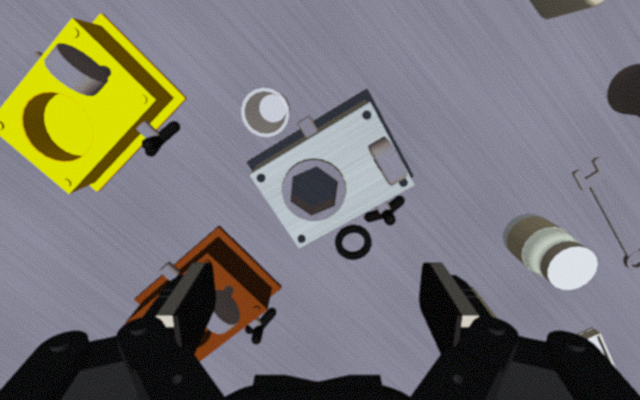

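Run:
```python
from h import *
d=load('wrist'); im=d['img'];u0,v0=270,145
save('port_crop',cv2.resize(im[v0:v0+90,u0:u0+90],None,fx=6,fy=6,interpolation=cv2.INTER_CUBIC))
g=cv2.cvtColor(im,cv2.COLOR_RGB2GRAY); print(g[190,270:360])
```

```text
[191 188 192 186 189 189 190 191 188 190 183 161 141 134 137 141 135 140
 139 137 120  98  60  48  49  55  46  50  47  52  52  51  48  46  48  51
  52  49  51  52  50  52  49  48  47  54  52  56  53  50  51  50  48  50
  53  52  57  50  47  48  51  53  46  47  45  56  85 114 133 133 136 138
 139 138 136 132 161 182 196 193 188 192 191 191 196 192 196 197 197 196]
```

View pics/port_crop.png

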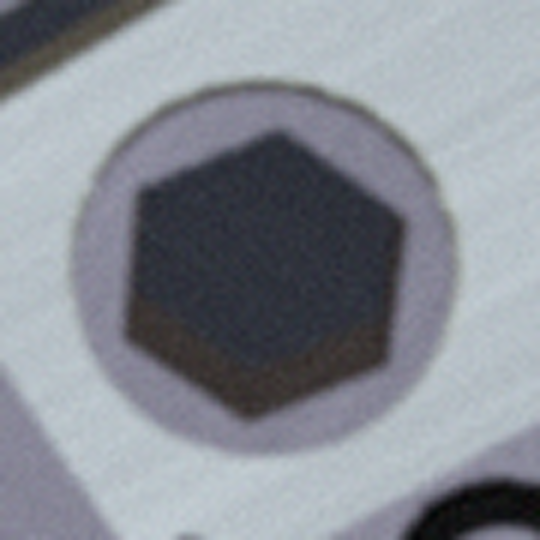

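```bash
cat >> h.py <<'E'
from scipy.optimize import least_squares
def toplane(d,uv,z):
    uv=np.asarray(uv,float);K=d['K'];T=np.linalg.inv(d['world_to_cam'])
    r=np.stack([(uv[:,0]-K[0,2])/K[0,0],-(uv[:,1]-K[1,2])/K[1,1],-np.ones(len(uv))],1)@T[:3,:3].T
    c=T[:3,3]; return (c+r*((z-c[2])/r[:,2])[:,None])[:,:2]
def hexfit(X,c0):
    """X boundary points (m); returns cx,cy,yaw of corner deg (mod 60), across flats mm"""
    best=None
    for y0 in np.arange(0,60,10):
        def f(p):
            q=X-p[:2]; a=np.arctan2(q[:,1],q[:,0])-p[2]; a=(a+np.pi/6*0)%(np.pi/3)-np.pi/6
            return np.hypot(q[:,0],q[:,1])*np.cos(a)-p[3]
        s=least_squares(f,[*c0,np.deg2rad(y0),.027],loss='soft_l1',f_scale=.0007,x_scale=[.001,.001,.02,.001])
        if best is None or s.cost<best.cost: best=s
    p=best.x; return p[:2].round(4),round(np.degrees(p[2])%60,2),round(p[3]*2000,2),round(np.sqrt(np.mean(best.fun**2))*1000,2)
E
python3 - <<'E'
from h import *
d=load('wrist'); g=cv2.cvtColor(d['img'],cv2.COLOR_RGB2GRAY)
g4=cv2.resize(g,None,fx=4,fy=4,interpolation=cv2.INTER_CUBIC)
m=np.zeros_like(g4); cv2.circle(m,(314*4,191*4),28*4,255,-1)
b=((g4<98)&(m>0)).astype(np.uint8)
cs,_=cv2.findContours(b,0,cv2.CHAIN_APPROX_NONE); c=max(cs,key=cv2.contourArea)[:,0]
uv=(c+.5)/4-.5
for z in (.064,): print(z,hexfit(toplane(d,uv,z),[.505,.273]))
crn=np.array([(278,130),(404,215),(388,358),(250,418),(127,332),(137,190)])/6-.5+[270,145]
w=toplane(d,crn,.064); print(w.mean(0)); q=w-w.mean(0); print(np.degrees(np.arctan2(q[:,1],q[:,0]))%60, np.hypot(*q.T))
ring=np.array([(70,265),(458,265),(262,82),(265,455)])/6-.5+[270,145]
w=toplane(d,ring,.064); print('ring',w, (w[0]+w[1])/2,(w[2]+w[3])/2)
E
```

```text
0.064 (array([0.4978, 0.2718]), np.float64(39.86), np.float64(52.63), np.float64(0.15))
[0.49827324 0.27240848]
[40.61983953 40.28665518 41.14050127 40.49890481 39.36085008 40.89263612] [0.02921031 0.02979322 0.02987788 0.02992559 0.02947091 0.02993362]
ring [[0.47247992 0.30023082]
 [0.52701878 0.24763891]
 [0.5247368  0.30024391]
 [0.47214508 0.24518922]] [0.49974935 0.27393486] [0.49844094 0.27271657]
```

Run:
```python
from h import *
print(plan([0.52,-0.18,0.25],-44))
```

```text
(array([0.0297, 0.326 , 0.3525]), array([ 0.0011, -0.0001,  0.0002]))
```

{"api": "play_rows", "payload": {"claw": [0,0,0,0,0,0,0,0,0,0,0,0], "travel": [[0.03,0.326,0.3525],[0.03,0.326,0.3525],[0.03,0.326,0.3525],[0.03,0.326,0.3525],[0.03,0.326,0.3525],[0.03,0.326,0.3525],[0.03,0.326,0.3525],[0.03,0.326,0.3525],[0.03,0.326,0.3525],[0.03,0.326,0.3525],[0.03,0.326,0.3525],[0.03,0.326,0.3525]], "dr": [[0,0,0],[0,0,0],[0,0,0],[0,0,0],[0,0,0],[0,0,0],[0,0,0],[0,0,0],[0,0,0],[0,0,0],[0,0,0],[0,0,0]]}}

```text
time: 3.0
eef_pos: [0.5198, -0.1804, 0.2495]
tcp_rot: [-0.651, -0.277, 0.651, -0.276]
contact_force: [-0.3, 0.0, 1.0]
opening: 0.998
```

Run:
```python
from h import *
d=cam('wrist'); save('wrist_tray',d['img']); t=cam('top'); save('top1',t['img']); st=ctrl.get_state(); print(st['time'],st['eef_pos'],jaw(st),st['qpos'].round(3))
```

```text
3.1 [ 0.52007225 -0.17904391  0.24985414] -43.861723974933916 [-5.160e-01 -3.100e-02  1.821e+00  1.000e-03  1.352e+00  2.490e-01]
```

View pics/wrist_tray.png

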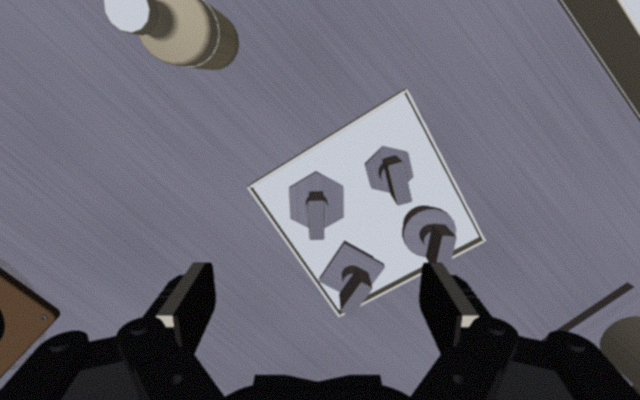

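Run:
```python
from h import *
d=load('wrist'); im=d['img'];u0,v0=270,155
save('cart_crop',cv2.resize(im[v0:v0+100,u0:u0+100],None,fx=6,fy=6,interpolation=cv2.INTER_CUBIC))
P=pts(d); c=np.array([.48,-.22])
m=np.hypot(P[...,0]-c[0],P[...,1]-c[1])<.055
print(np.histogram(P[m][:,2],bins=np.arange(-.005,.11,.01)))
w=P[m&(P[...,2]>.088)][:,:2]; r=cv2.minAreaRect((w*1000).astype(np.float32)); print('wing',r)
```

```text
(array([2794,  184,   24,   82, 1732,   19,  106,   42,   42,  630,   15]), array([-0.005,  0.005,  0.015,  0.025,  0.035,  0.045,  0.055,  0.065,
        0.075,  0.085,  0.095,  0.105]))
wing ((481.1943054199219, -220.0302734375), (43.70893478393555, 15.538650512695312), 46.27168273925781)
```

View pics/cart_crop.png

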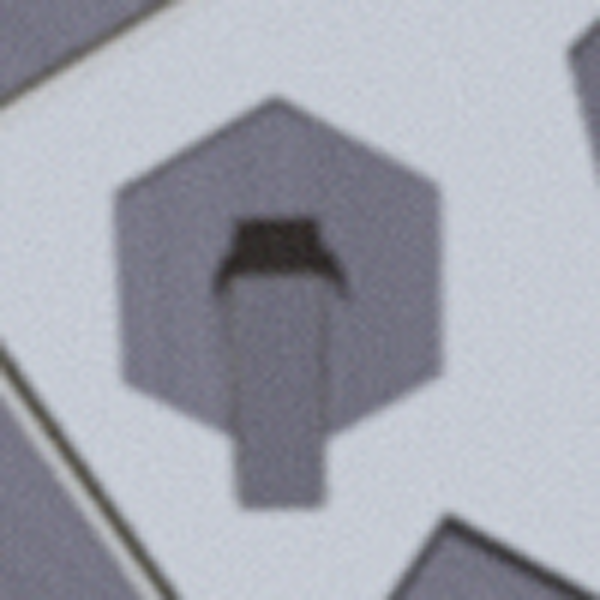

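The large hex stands at wrist pixel (317,205). Its regular six-sided collar spans crop x 115-440, and the wing runs vertically in the image. I'll check its size and centre.

Run:
```python
from h import *
d=load('wrist')
o=lambda a:np.array(a)/6-.5+[270,155]
w=toplane(d,o([(228,278),(326,278),(327,508),(240,508)]),.093); print(w, w.mean(0)); e=(w[2]+w[3]-w[0]-w[1])/2; print(np.hypot(*e),np.degrees(np.arctan2(e[1],e[0]))%180, np.hypot(*(w[1]-w[0])))
c=toplane(d,o([(276,97),(440,187),(440,375),(125,382),(115,190)]),.037); print(c, (c[1]+c[4]+c[2]+c[3])/4)
g=cv2.cvtColor(d['img'],cv2.COLOR_RGB2GRAY); g4=cv2.resize(g,None,fx=4,fy=4,interpolation=cv2.INTER_CUBIC)
b=(g4<165).astype(np.uint8); 
m=np.zeros_like(g4); cv2.circle(m,(317*4,203*4),42*4,255,-1); b[m==0]=0
cs,_=cv2.findContours(b,0,cv2.CHAIN_APPROX_NONE); k=[q for q in cs if cv2.pointPolygonTest(q,(317*4,200*4),False)>0][0][:,0]
uv=(k+.5)/4-.5; uv=uv[uv[:,1]<155+425/6]
print(hexfit(toplane(d,uv,.037),[.48,-.22]))
print(plan([.4815,-.2198,.20],-43.7)); print(plan([.4815,-.2198,.056],-43.7))
```

```text
[[ 0.48910163 -0.19884686]
 [ 0.50094755 -0.21029203]
 [ 0.47188583 -0.24097328]
 [ 0.46098725 -0.23044446]] [ 0.48073057 -0.22013916]
0.042272217440065096 47.44600907623396 0.016471723213447084
[[ 0.50695328 -0.19165873]
 [ 0.51731487 -0.22648306]
 [ 0.49092437 -0.25504177]
 [ 0.44483608 -0.21258813]
 [ 0.4717423  -0.18328928]] [ 0.48120441 -0.21935056]
(array([ 0.4813, -0.2191]), np.float64(47.13), np.float64(65.15), np.float64(0.64))
(array([0.0498, 0.0004, 0.0561]), array([-0.0028, -0.0005,  0.0004]))
(array([0.1938, 0.0005, 0.0562]), array([-0.0028, -0.0005,  0.0004]))
```

{"api": "play_rows", "payload": {"claw": [100,100,100,100,100,100,100,100], "travel": [[0.03,0.0,0.056],[0.05,0.0,0.056],[0.05,0.0,0.056],[0.09,0.0,0.056],[0.13,0.0,0.056],[0.17,0.0,0.0565],[0.194,0.0,0.0565],[0.194,0.0,0.0565]], "dr": [[0.01,0,0],[0.01,0,0],[0.01,0,0],[0.01,0,0],[0.01,0,0],[0.01,0,0],[0.01,0,0],[0.01,0,0]], "force": 80}}

```text
time: 3.9
eef_pos: [0.4796, -0.2167, 0.053]
tcp_rot: [-0.651, -0.277, 0.653, -0.272]
contact_force: [0.3, 0.2, -0.1]
opening: 0.609
```

Run:
```python
from h import *
d=cam('wrist'); save('wrist_pre',d['img']); st=ctrl.get_state(); print(st['time'],st['eef_pos'],jaw(st),st['contact_force'],st['opening'])
```

```text
3.95 [ 0.48121087 -0.21805312  0.05552944] -44.31985478945038 [ 0.152377   -0.39334501 -0.01968238] 0.6089018969563704
```

View pics/wrist_pre.png

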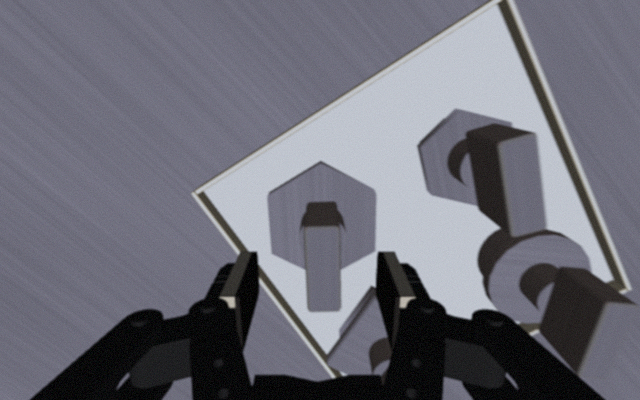

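{"api": "play_rows", "payload": {"claw": [150,200,255,255,255,255,255,255], "travel": [[0.0,0.0,0.001],[0.0,0.0,0.001],[0.0,0.0,0.001],[0.0,0.0,0.001],[0.0,0.0,0.001],[0.0,0.0,0.001],[0.0,0.0,0.001],[0.0,0.0,0.001]], "dr": [[-0.02,0,0],[-0.02,0,0],[-0.02,0,0],[-0.02,0,0],[-0.02,0,0],[-0.02,0,0],[-0.02,0,0],[-0.02,0,0]], "force": 80}}

```text
time: 4.75
eef_pos: [0.4804, -0.2188, 0.0554]
tcp_rot: [-0.649, -0.282, 0.649, -0.28]
contact_force: [-0.2, 0.3, 0.2]
opening: 0.006
```

Run:
```python
from h import *
st=ctrl.get_state(); print(st['time'],st['eef_pos'],jaw(st),st['contact_force'],st['opening'],st['opening']*85)
```

```text
4.75 [ 0.4804074  -0.21877847  0.05541467] -43.18269018701822 [-0.17038058  0.30167794  0.16986386] 0.0059533626866688 0.506035828366848
```

The fingers shut to 0, so nothing is gripped. I'll look before doing anything else.

Run:
```python
from h import *
d=cam('wrist'); save('w2',d['img']); s=cam('side'); save('s2',cv2.resize(s['img'][150:370,300:520],None,fx=3,fy=2.7,interpolation=cv2.INTER_CUBIC)); st=ctrl.get_state(); print(st['opening'],st['time'])
```

```text
-0.0027416252739009446 4.85
```

View pics/w2.png

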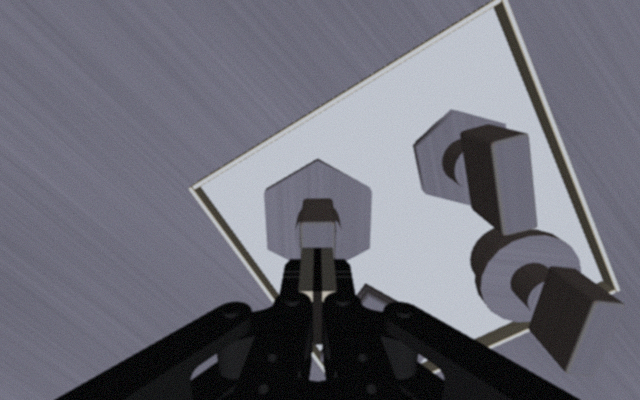

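View pics/s2.png

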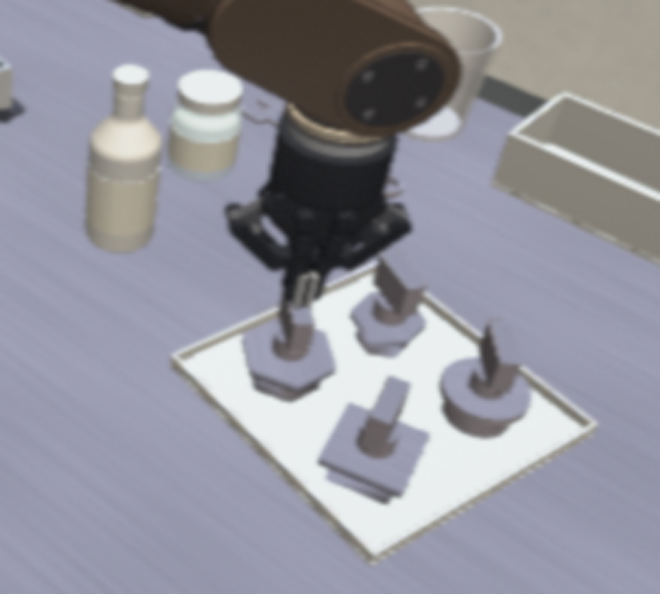

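Run:
```python
from h import *
s=load('side');Q=pts(s)
# finger crop px (300,290)/(3,2.7)+(300,150)
for v in range(240,282,2): print(v,[tuple(Q[v,u].round(3).tolist()) for u in (398,401,404)], s['img'][v,401])
st=ctrl.get_state(); print(st['qpos'],st['eef_pos'])
```

```text
240 [(0.461, -0.218, 0.168), (0.461, -0.224, 0.172), (0.465, -0.229, 0.172)] [31 33 36]
242 [(0.459, -0.22, 0.165), (0.463, -0.224, 0.165), (0.467, -0.229, 0.166)] [32 33 36]
244 [(0.459, -0.221, 0.159), (0.463, -0.225, 0.161), (0.487, -0.219, 0.14)] [30 31 34]
246 [(0.464, -0.219, 0.15), (0.467, -0.224, 0.15), (0.481, -0.223, 0.14)] [28 29 32]
248 [(0.465, -0.219, 0.143), (0.468, -0.224, 0.144), (0.478, -0.226, 0.139)] [28 29 32]
250 [(0.464, -0.22, 0.139), (0.466, -0.226, 0.141), (0.477, -0.227, 0.134)] [42 42 44]
252 [(0.469, -0.219, 0.128), (0.471, -0.224, 0.131), (0.475, -0.229, 0.131)] [119 117 116]
254 [(0.47, -0.219, 0.122), (0.47, -0.226, 0.127), (0.476, -0.229, 0.125)] [103 101 100]
256 [(0.472, -0.219, 0.114), (0.472, -0.226, 0.12), (0.476, -0.23, 0.12)] [95 94 93]
258 [(0.471, -0.22, 0.11), (0.473, -0.226, 0.113), (0.477, -0.231, 0.113)] [84 83 83]
260 [(0.472, -0.221, 0.104), (0.47, -0.228, 0.11), (0.479, -0.23, 0.105)] [74 73 73]
262 [(0.471, -0.222, 0.099), (0.473, -0.228, 0.102), (0.478, -0.232, 0.101)] [85 84 84]
264 [(0.471, -0.223, 0.093), (0.476, -0.227, 0.093), (
[... 191 characters left out ...]
238, 0.092)] [149 150 169]
270 [(0.46, -0.232, 0.09), (0.466, -0.236, 0.089), (0.47, -0.24, 0.089)] [127 122 130]
272 [(0.459, -0.233, 0.085), (0.465, -0.237, 0.085), (0.469, -0.241, 0.084)] [111 104 105]
274 [(0.46, -0.234, 0.079), (0.465, -0.238, 0.078), (0.472, -0.241, 0.076)] [112 104 105]
276 [(0.462, -0.234, 0.071), (0.466, -0.238, 0.072), (0.5, -0.228, 0.036)] [111 104 105]
278 [(0.462, -0.235, 0.066), (0.467, -0.239, 0.065), (0.498, -0.23, 0.033)] [113 106 107]
280 [(0.463, -0.235, 0.059), (0.467, -0.24, 0.059), (0.491, -0.235, 0.036)] [120 113 117]
[-6.20123401e-01  1.23929416e-01  2.03710880e+00  1.04862608e-03
  9.83253999e-01  1.32902004e-01] [ 0.48045886 -0.2187986   0.05545725]
```

Run:
```python
from h import *
d=load('wrist');P=pts(d);g=d['img'].max(-1)
for v in range(240,400,10): print(v,[(u,tuple(P[v,u].round(3).tolist())) for u in (300,310,318,326,336)])
s=load('side');Q=pts(s); m=(np.hypot(Q[...,0]-.48,Q[...,1]+.219)<.13)&(s['img'].max(-1)<60)&(Q[...,2]>.05)
vv,uu=np.nonzero(m); z=Q[m][:,2]
print(np.histogram(z,bins=np.arange(.05,.3,.01)))
```

```text
240 [(300, (0.471, -0.216, 0.057)), (310, (0.487, -0.208, 0.093)), (318, (0.489, -0.211, 0.093)), (326, (0.492, -0.213, 0.093)), (336, (0.486, -0.229, 0.058))]
250 [(300, (0.459, -0.226, 0.038)), (310, (0.487, -0.208, 0.103)), (318, (0.489, -0.211, 0.103)), (326, (0.492, -0.213, 0.103)), (336, (0.475, -0.242, 0.037))]
260 [(300, (0.481, -0.209, 0.103)), (310, (0.487, -0.209, 0.112)), (318, (0.489, -0.211, 0.111)), (326, (0.492, -0.213, 0.112)), (336, (0.492, -0.219, 0.104))]
270 [(300, (0.481, -0.209, 0.112)), (310, (0.487, -0.209, 0.119)), (318, (0.489, -0.211, 0.12)), (326, (0.491, -0.213, 0.118)), (336, (0.492, -0.219, 0.112))]
280 [(300, (0.484, -0.206, 0.126)), (310, (0.487, -0.209, 0.126)), (318, (0.49, -0.21, 0.127)), (326, (0.491, -0.213, 0.126)), (336, (0.491, -0.219, 0.119))]
290 [(300, (0.485, -0.206, 0.134)), (310, (0.487, -0.209, 0.133)), (318, (0.49, -0.21, 0.134)), (326, (0.491, -0.213, 0.132)), (336, (0.494, -0.215, 0.133))]
300 [(300, (0.487, -0.205, 0.142)), (310, (0.488, -0.208, 0.14)), (318, (0.486, -0.214, 0.132)), (326, (0.492, -0.212, 0.14)), (336, (0.495, -0.2
[... 1051 characters left out ...]
328, 0.001)), (326, (0.478, -0.226, 0.148)), (336, (0.493, -0.213, 0.169))]
380 [(300, (0.486, -0.208, 0.171)), (310, (0.487, -0.21, 0.17)), (318, (0.372, -0.336, 0.001)), (326, (0.49, -0.213, 0.17)), (336, (0.492, -0.214, 0.171))]
390 [(300, (0.485, -0.209, 0.173)), (310, (0.488, -0.21, 0.174)), (318, (0.489, -0.211, 0.174)), (326, (0.491, -0.212, 0.174)), (336, (0.492, -0.214, 0.174))]
(array([  0,   0,   0,   0,   0,   7,  13,  10,  23, 120, 111, 140, 141,
       142, 169, 106,  26,  93, 150, 154, 157, 148,   2,   1]), array([0.05, 0.06, 0.07, 0.08, 0.09, 0.1 , 0.11, 0.12, 0.13, 0.14, 0.15,
       0.16, 0.17, 0.18, 0.19, 0.2 , 0.21, 0.22, 0.23, 0.24, 0.25, 0.26,
       0.27, 0.28, 0.29]))
```

Both cameras put the shut fingertips at z ≈ 0.099 m, while the state reports 0.0555. The real tips are therefore about 44 mm higher than reported, so they closed above the wing; x and y agree. I'll open, go down the missing 44 mm and check again.

{"api": "play_rows", "payload": {"claw": [100,100,100,100,100,100,100,100,100], "travel": [[0.0,0.0,0.0],[0.0,0.0,0.0],[0.0,0.0,0.0],[0.0,0.0,0.0],[0.01,0.0,0.0],[0.02,0.0,0.0],[0.03,0.0,0.0],[0.038,0.0,0.0],[0.038,0.0,0.0]], "dr": [[0,0,0],[0,0,0],[0,0,0],[0,0,0],[0,0,0],[0,0,0],[0,0,0],[0,0,0],[0,0,0]], "force": 80}}

```text
time: 5.75
eef_pos: [0.479, -0.2178, 0.0153]
tcp_rot: [-0.648, -0.283, 0.65, -0.279]
contact_force: [-0.3, -0.2, 0.6]
opening: 0.612
```

Run:
```python
from h import *
d=cam('wrist'); save('w3',d['img']); s=cam('side'); save('s3',cv2.resize(s['img'][190:340,330:510],None,fx=4,fy=4,interpolation=cv2.INTER_CUBIC)); st=ctrl.get_state(); print(st['opening'],st['time'],st['eef_pos'],jaw(st),st['contact_force'])
```

```text
0.6097758720964138 5.85 [ 0.48019108 -0.21856624  0.01697438] -43.181201428318985 [ 0.52541166 -0.18104058 -0.3749321 ]
```

View pics/w3.png

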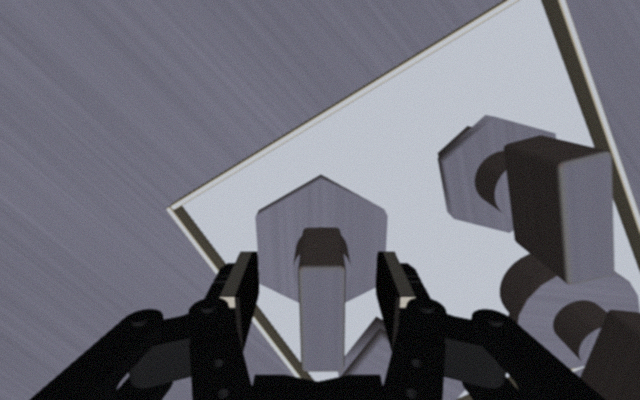

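View pics/s3.png

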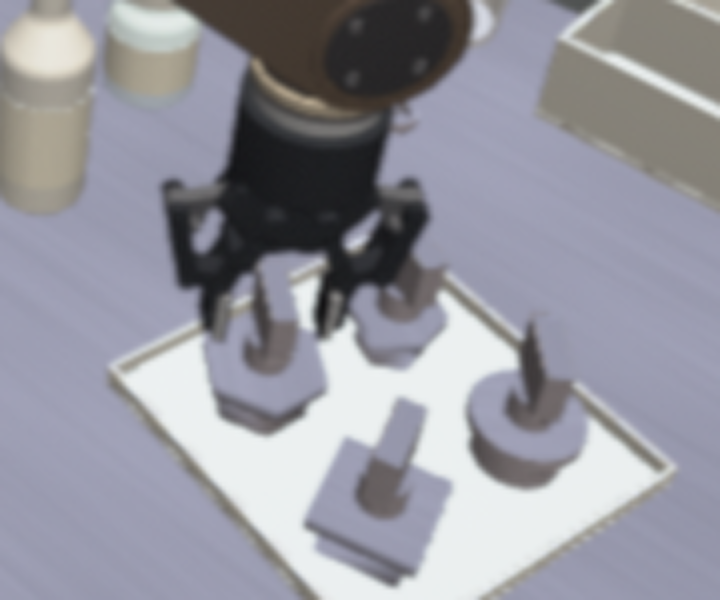

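The fingers now straddle the wing: jaw pads at u = 257 and 377, wing at u = 300–344. Closing.

{"api": "play_rows", "payload": {"claw": [100,150,200,255,255,255,255,255], "travel": [[0.003,0.0013,0.0],[0.003,0.0013,0.0],[0.003,0.0013,0.0],[0.003,0.0013,0.0],[0.003,0.0013,0.0],[0.003,0.0013,0.0],[0.003,0.0013,0.0],[0.003,0.0013,0.0]], "dr": [[0,0,0],[0,0,0],[0,0,0],[0,0,0],[0,0,0],[0,0,0],[0,0,0],[0,0,0]], "force": 80}}

```text
time: 6.65
eef_pos: [0.481, -0.2193, 0.0146]
tcp_rot: [-0.648, -0.282, 0.649, -0.28]
contact_force: [-1.4, 2.5, 5.7]
opening: 0.234
```

Run:
```python
from h import *
st=ctrl.get_state(); print(st['opening']*85,st['time'],st['eef_pos'],jaw(st),st['contact_force'],st['wrist_torque'])
```

```text
19.868148753118682 6.65 [ 0.48102142 -0.21928817  0.01462582] -43.172877293489805 [-1.38091039  2.48864297  5.66582018] [0.357073   0.52090037 0.00138025]
```

{"api": "play_rows", "payload": {"claw": [255,255,255,255,255,255,255,255,255,255], "travel": [[-0.005,0.0,0.0],[-0.02,0.0,0.0],[-0.05,0.0,0.0],[-0.085,0.0,0.0],[-0.12,0.0,0.0],[-0.16,0.0,0.0],[-0.2,0.0,0.0],[-0.23,0.0,0.0],[-0.237,0.0,0.0],[-0.237,0.0,0.0]], "dr": [[0,0,0],[0,0,0],[0,0,0],[0,0,0],[0,0,0],[0,0,0],[0,0,0],[0,0,0],[0,0,0],[0,0,0]]}}

```text
time: 7.65
eef_pos: [0.482, -0.2202, 0.2525]
tcp_rot: [-0.649, -0.282, 0.649, -0.28]
contact_force: [-0.2, 0.9, -4.6]
opening: 0.237
```

Run:
```python
from h import *
s=cam('side'); save('s4',s['img']); w=cam('wrist'); save('w4',w['img']);st=ctrl.get_state(); print(st['opening']*85,st['time'],st['eef_pos'],jaw(st),st['contact_force'],st['wrist_torque'],st['qpos'].round(2))
# real port estimate from top too
t=load('top')
print(plan([.498,.272,.25],-50))
```

```text
19.823037960715133 7.75 [ 0.48057123 -0.21925505  0.2489917 ] -43.17763331033432 [ 1.02720012 -0.68861831 -5.45211036] [-0.00118109  0.02534177  0.03137309] [-0.62 -0.08  1.87  0.    1.36  0.13]
(array([ 0.0017, -0.3234, -0.3702]), array([0.1191, 0.0008, 0.0085]))
```

View pics/s4.png

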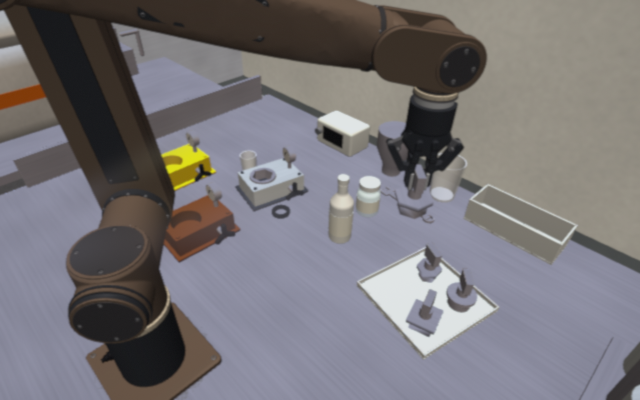

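View pics/w4.png

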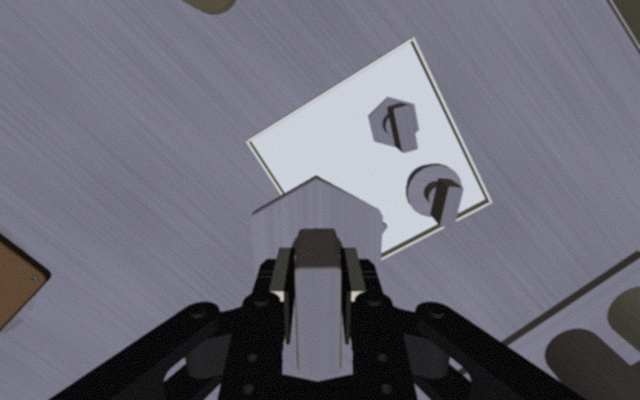

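Run:
```python
from h import *
d=load('wrist'); im=d['img']
save('held_crop',cv2.resize(im[165:265,235:400],None,fx=4.8,fy=4.8,interpolation=cv2.INTER_CUBIC))
P=pts(d); 
for uv in [(270,230),(300,215),(340,215),(365,235),(318,350)]: print(uv,P[uv[1],uv[0]].round(4))
```

```text
(270, 230) [ 0.4722 -0.1965  0.2736]
(300, 215) [ 0.488  -0.2011  0.2727]
(340, 215) [ 0.5022 -0.2142  0.2729]
(365, 235) [ 0.5039 -0.2307  0.272 ]
(318, 350) [ 0.4741 -0.2289  0.3294]
```

View pics/held_crop.png

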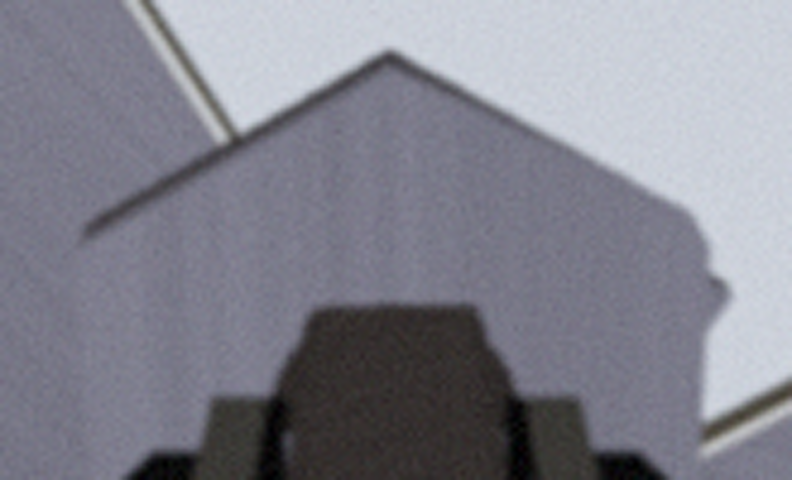

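Run:
```python
from h import *
d=load('wrist'); 
o=lambda a:np.array(a)/4.8-.5+[235,165]
c=toplane(d,o([(84,242),(390,66),(690,212),(234,152),(540,138)]),.272)
print(c,np.hypot(*(c[1]-c[0])),np.hypot(*(c[2]-c[1])))
a=[np.degrees(np.arctan2(*(q[::-1]))) for q in (c[1]-c[0],c[2]-c[1])]; print(a,'corner yaw', (a[0]+30)%60,(a[1]+30+60)%60, (a[0]+a[1])/2)
Y=np.deg2rad(47.)
# center from corner: corner dir 47deg, R=32/cos30
print(c[1]-36.95e-3*np.array([np.cos(Y),np.sin(Y)]))
```

```text
[[ 0.47082516 -0.18529366]
 [ 0.50602611 -0.19304984]
 [ 0.5176234  -0.22465583]
 [ 0.48865841 -0.18888664]
 [ 0.51181655 -0.20856486]] 0.036045319501652504 0.03366653366110104
[np.float64(-12.426015880804224), np.float64(-69.85022547437099)] corner yaw 17.573984119195778 20.149774525629013 -41.13812067758761
[ 0.48082627 -0.22007336]
```

Run:
```python
from h import *
print(plan([.498,.2725,.25],-50.2)); print(plan([.498,.2725,.11],-50.2))
```

```text
(array([ 0.0017, -0.3238, -0.3705]), array([0.1226, 0.0008, 0.0085]))
(array([ 0.1417, -0.3226, -0.3706]), array([0.1226, 0.0008, 0.0085]))
```

{"api": "play_rows", "payload": {"claw": [255,255,255,255,255,255,255,255,255,255,255,255,255,255,255,255,255,255], "travel": [[0.0,-0.016,-0.019],[0.0,-0.042,-0.048],[0.0,-0.07,-0.081],[0.001,-0.1,-0.115],[0.001,-0.13,-0.149],[0.001,-0.16,-0.183],[0.001,-0.19,-0.217],[0.001,-0.22,-0.251],[0.001,-0.25,-0.286],[0.002,-0.28,-0.32],[0.002,-0.305,-0.349],[0.002,-0.32,-0.366],[0.002,-0.3235,-0.3705],[0.03,-0.3235,-0.3705],[0.06,-0.323,-0.3705],[0.085,-0.323,-0.3705],[0.1,-0.323,-0.3705],[0.1,-0.323,-0.3705]], "dr": [[0.01,0,0],[0.02,0,0],[0.03,0,0],[0.04,0,0],[0.06,0,0],[0.07,0,0],[0.08,0,0],[0.09,0,0],[0.1,0.001,0.008],[0.12,0.001,0.0085],[0.1226,0.001,0.0085],[0.1226,0.001,0.0085],[0.1226,0.001,0.0085],[0.1226,0.001,0.0085],[0.1226,0.001,0.0085],[0.1226,0.001,0.0085],[0.1226,0.001,0.0085],[0.1226,0.001,0.0085]]}}

```text
time: 9.55
eef_pos: [0.4952, 0.2709, 0.1471]
tcp_rot: [-0.662, -0.24, 0.668, -0.24]
contact_force: [0.1, -0.2, -5.0]
opening: 0.233
```

Run:
```python
from h import *
s=cam('side'); save('s5',cv2.resize(s['img'][80:230,190:370],None,fx=4,fy=4,interpolation=cv2.INTER_CUBIC)); w=cam('wrist'); save('w5',w['img']);st=ctrl.get_state(); print(st['opening']*85,st['time'],st['eef_pos'],jaw(st),st['contact_force'],st['wrist_torque'],st['qpos'].round(2))
print(R.from_quat(st['tcp_rot']).apply([1,0,0]))
print(plan([.498,.2725,.076],-50.2))
```

```text
19.658692423101662 9.65 [0.49814114 0.27215233 0.15171624] -50.22979509405743 [ 0.91855171 -0.72059723 -4.33172252] [ 0.0437873  -0.05840357  0.05181257] [ 0.32  0.09  1.88 -0.    1.17  1.2 ]
[-6.32351928e-05 -2.40373620e-05 -9.99999998e-01]
(array([ 0.0757, -0.0004, -0.0001]), array([-0.0005,  0.0001,  0.    ]))
```

View pics/s5.png

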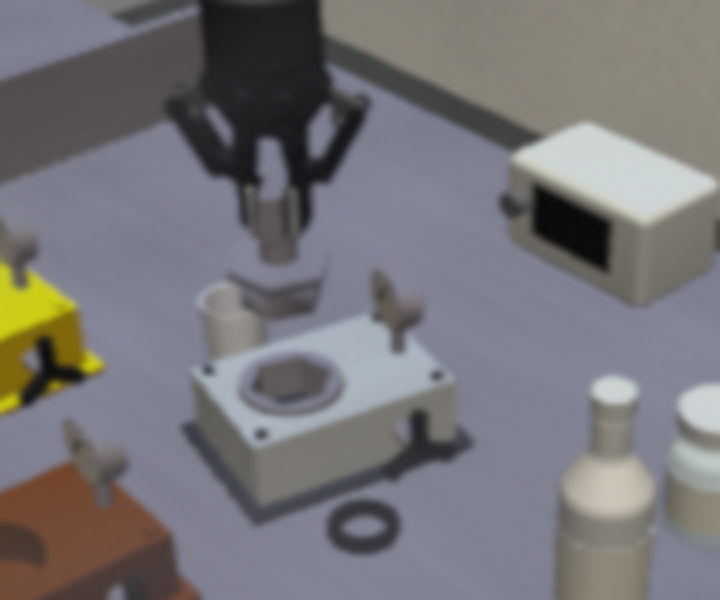

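View pics/w5.png

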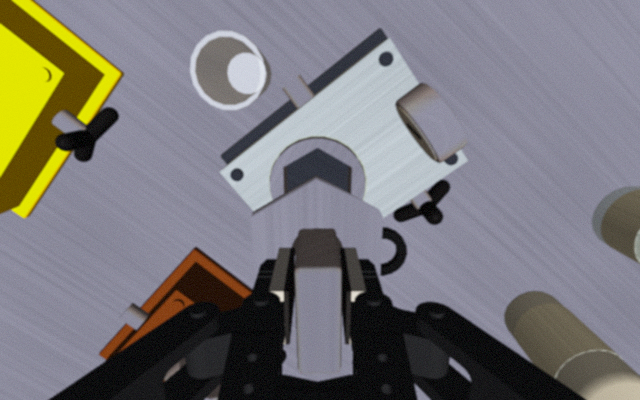

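Run:
```python
from h import *
d=load('wrist'); save('w5c',cv2.resize(d['img'][125:225,245:390],None,fx=5.4,fy=5.4,interpolation=cv2.INTER_CUBIC))
```

```text
(no output)
```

View pics/w5c.png

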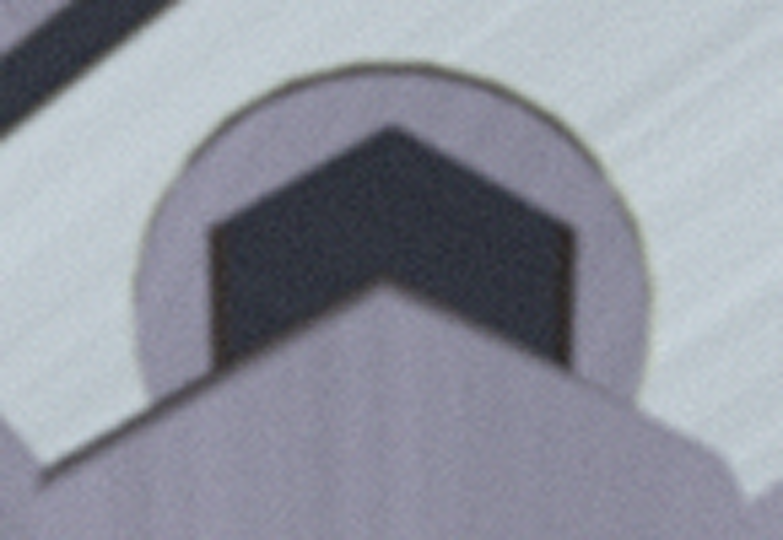

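Run:
```python
from h import *
d=load('wrist'); o=lambda a:np.array(a)/5.4-.5+[245,125]
h=toplane(d,o([(210,230),(393,125),(573,230),(212,365),(569,365)]),.064)
ang=lambda v:np.degrees(np.arctan2(v[1],v[0]))
print('port edges',ang(h[1]-h[0]),ang(h[2]-h[1]),'sides',ang(h[3]-h[0]),ang(h[4]-h[2]))
print(np.hypot(*(h[1]-h[0])),np.hypot(*(h[2]-h[1])), np.hypot(*(h[2]-h[0])))
mid=(h[0]+h[2])/2; print('mid flats',mid)
c=toplane(d,o([(43,487),(388,297),(718,463)]),.174)
print('cart edges',ang(c[1]-c[0]),ang(c[2]-c[1]),np.hypot(*(c[1]-c[0])),np.hypot(*(c[2]-c[1])))
for y in (39.9,):
  e=np.array([np.cos(np.deg2rad(y)),np.sin(np.deg2rad(y))])
  print('port c from corner',h[1]-.0306*e,'from mid',mid-.0153*e); print('cart c',c[1]-.03695*e, (c[0]+c[2])/2-.01848*e)
a=o([(137,290),(200,150),(290,85),(390,66),(480,78),(600,165),(650,290)]); p=toplane(d,a,.064)
s=least_squares(lambda q:np.hypot(*(p-q[:2]).T)-.0375,[.498,.272]); print('ring',s.x,s.fun.round(4))
```

```text
port edges -20.24169841751832 -80.67544948851311 sides -141.12255156966614 -140.22916411307995
0.030289041479888645 0.029916920128222012 0.052025910473867544
mid flats [0.50969039 0.28184862]
cart edges -20.558774592559743 -77.78202002686102 0.03508857466607341 0.03270807380282535
port c from corner [0.49800069 0.27174135] from mid [0.49795277 0.27203444]
cart c [0.49678867 0.27127945] [0.49799231 0.2733044 ]
ring [0.49918572 0.27272328] [-0.     -0.0001  0.0001 -0.0001  0.0002 -0.0001 -0.    ]
```

Port and cartridge hexagons agree in turn to within about 1° and in centre to within about 1 mm. I'll lower gently onto the rim.

{"api": "play_rows", "payload": {"claw": [255,255,255,255,255,255,255,255,255,255], "travel": [[0.02,-0.0003,0],[0.045,-0.0003,0],[0.06,-0.0003,0],[0.068,-0.0003,0],[0.072,-0.0003,0],[0.075,-0.0003,0],[0.077,-0.0003,0],[0.079,-0.0003,0],[0.081,-0.0003,0],[0.081,-0.0003,0]], "dr": [[0,0,0],[0,0,0],[0,0,0],[0,0,0],[0,0,0],[0,0,0],[0,0,0],[0,0,0],[0,0,0],[0,0,0]]}}

```text
time: 10.65
eef_pos: [0.4979, 0.2724, 0.0706]
tcp_rot: [-0.665, -0.241, 0.665, -0.241]
contact_force: [-1.4, -0.4, -4.8]
opening: 0.235
```

Run:
```python
from h import *
st=ctrl.get_state(); print(st['opening']*85,st['time'],st['eef_pos'],jaw(st),st['contact_force'],st['wrist_torque'])
s=cam('side'); save('s6',cv2.resize(s['img'][80:230,190:370],None,fx=4,fy=4,interpolation=cv2.INTER_CUBIC))
st=ctrl.get_state(); print(st['opening']*85,st['time'],st['eef_pos'],jaw(st),st['contact_force'],st['wrist_torque'])
```

```text
19.989666764454356 10.65 [0.49789677 0.2723757  0.07063536] -50.23031795768841 [-1.35058073 -0.36176821 -4.77394973] [ 0.02474595 -0.00169096 -0.01962249]
20.177346040933966 10.7 [0.49791248 0.27236863 0.07070196] -50.227531256551046 [-0.37902583 -0.01043891 -5.03313128] [ 0.03831831  0.00935988 -0.0059352 ]
```

View pics/s6.png

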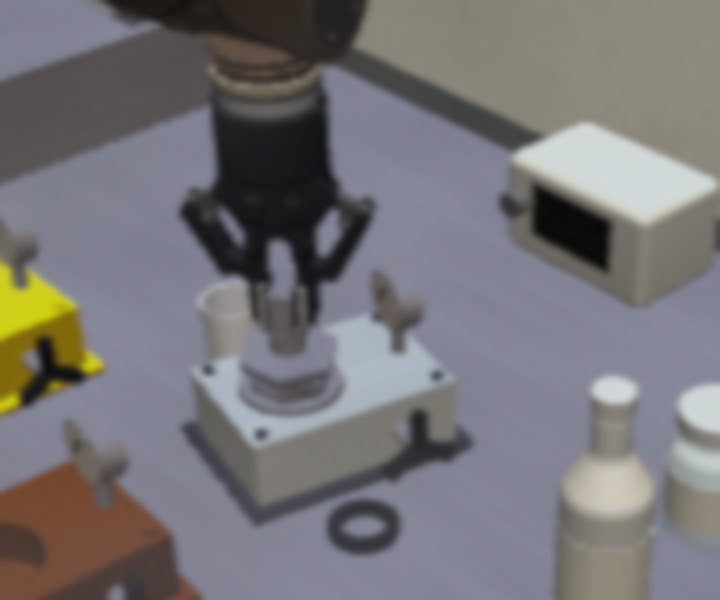

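There is no contact force and the foot is about 5 mm in. Continuing down in small rows.

{"api": "play_rows", "payload": {"claw": [255,255,255,255,255,255,255,255,255], "travel": [[0.003,0,0],[0.006,0,0],[0.009,0,0],[0.012,0,0],[0.014,0,0],[0.016,0,0],[0.018,0,0],[0.0185,0,0],[0.0185,0,0]], "dr": [[0,0,0],[0,0,0],[0,0,0],[0,0,0],[0,0,0],[0,0,0],[0,0,0],[0,0,0],[0,0,0]]}}

```text
time: 11.6
eef_pos: [0.4979, 0.2724, 0.0522]
tcp_rot: [-0.665, -0.241, 0.665, -0.241]
contact_force: [-0.1, 0.7, -3.6]
opening: 0.23
```

Run:
```python
from h import *
st=ctrl.get_state(); print(st['opening']*85,st['time'],st['eef_pos'],jaw(st),st['contact_force'],st['wrist_torque'])
```

```text
19.521303163593053 11.6 [0.49792198 0.27237767 0.05218297] -50.23061161762118 [-0.05582218  0.65236042 -3.63233074] [ 0.02220279 -0.04357871  0.0298445 ]
```

{"api": "play_rows", "payload": {"claw": [255,255,255,255,255], "travel": [[0.0007,0,0],[0.0014,0,0],[0.002,0,0],[0.002,0,0],[0.002,0,0]], "dr": [[0,0,0],[0,0,0],[0,0,0],[0,0,0],[0,0,0]]}}

```text
time: 12.1
eef_pos: [0.4981, 0.2727, 0.0515]
tcp_rot: [0.665, 0.241, -0.665, 0.241]
contact_force: [-4.9, -0.0, 6.3]
opening: 0.231
```

Run:
```python
from h import *
s=cam('side'); save('s7',cv2.resize(s['img'][120:220,210:330],None,fx=6,fy=6,interpolation=cv2.INTER_CUBIC)); w=cam('wrist'); save('w7',w['img']);st=ctrl.get_state(); print(st['opening']*85,st['time'],st['eef_pos'],jaw(st),st['contact_force'],st['wrist_torque'])
```

```text
19.844664091231436 12.2 [0.49809296 0.27266874 0.05149317] -50.2188508321789 [-4.66376397 -0.86314487  5.85255097] [-0.15290177  0.78173522 -0.02718126]
```

View pics/s7.png

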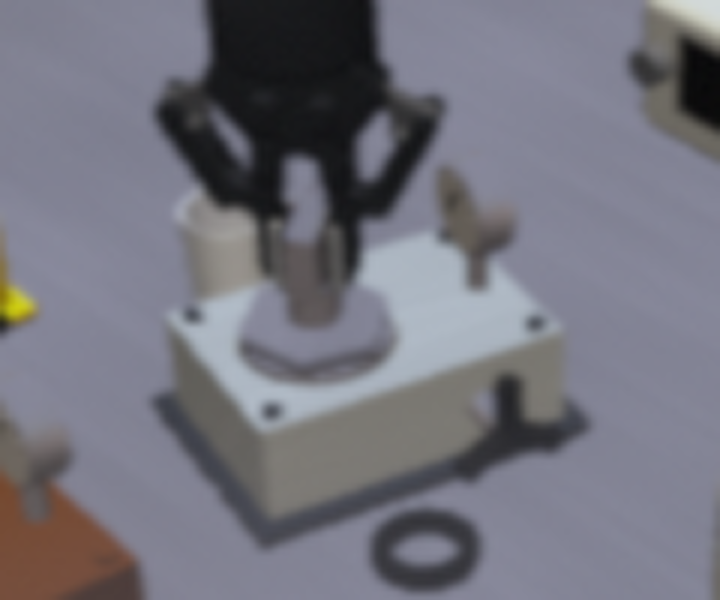

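View pics/w7.png

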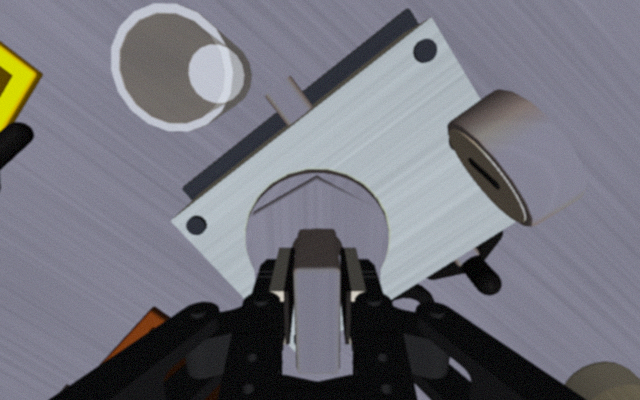

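Run:
```python
from h import *
d=load('wrist');P=pts(d)
print('collar',np.median(P[205:225,300:335,2]),'ring/rim px',P[185,272],'block',np.median(P[140:150,360:370,2]))
s=load('side');Q=pts(s)
print('side collar', [Q[120+v//6,210+u//6].round(4).tolist() for u,v in [(265,325),(370,310),(300,345)]],'block',Q[120+270//6,210+420//6])
```

```text
collar 0.0747685283774222 ring/rim px [0.50607243 0.3088049  0.05937613] block 0.06079418921471587
side collar [[0.4736, 0.278, 0.0735], [0.5188, 0.2572, 0.0726], [0.4775, 0.256, 0.0724]] block [0.56994001 0.27757892 0.05982367]
```

{"api": "play_rows", "payload": {"claw": [255,255,255], "travel": [[-0.0003,0,0],[-0.0006,0,0],[-0.0006,0,0]], "dr": [[0,0,0],[0,0,0],[0,0,0]]}}

```text
time: 12.5
eef_pos: [0.4984, 0.2727, 0.0518]
tcp_rot: [0.665, 0.241, -0.665, 0.24]
contact_force: [0.7, 0.5, -2.9]
opening: 0.236
```

The collar top reads about 0.074 m, which is the fully-home height, and it stays there under about 11 N of pressing. Letting go and rising.

{"api": "play_rows", "payload": {"claw": [220,190,160,130,100,100,100], "travel": [[0,0,0],[0,0,0],[0,0,0],[0,0,0],[0,0,0],[0,0,0],[0,0,0]], "dr": [[0,0,0],[0,0,0],[0,0,0],[0,0,0],[0,0,0],[0,0,0],[0,0,0]]}}

```text
time: 13.2
eef_pos: [0.4986, 0.2728, 0.052]
tcp_rot: [0.665, 0.241, -0.664, 0.241]
contact_force: [-0.5, 0.5, -0.3]
opening: 0.608
```

Run:
```python
from h import *
w=cam('wrist'); save('w8',w['img']);st=ctrl.get_state(); print(st['opening']*85,st['time'],st['eef_pos'],jaw(st),st['contact_force'],st['wrist_torque'])
```

```text
51.734664784361826 13.25 [0.49855625 0.27277239 0.0519607 ] -50.22107302938747 [-0.4741051   1.09148586 -0.40357018] [-0.00698768  0.02911984  0.02618952]
```

View pics/w8.png

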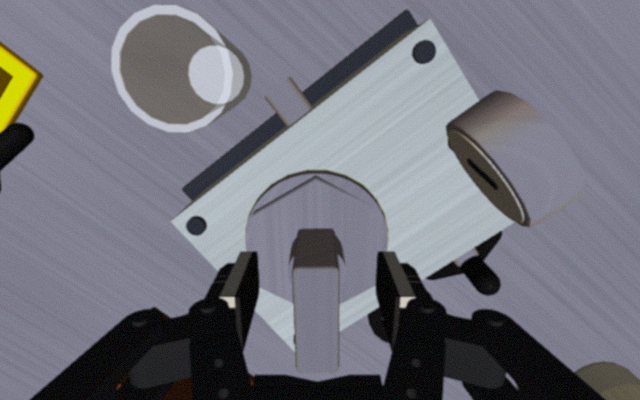

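The fingers stand clear on both sides of the wing (wing u 294–340, pads at 257 and 377). Going straight up.

{"api": "play_rows", "payload": {"claw": [100,100,100,100,100,100,100,100,100,100], "travel": [[-0.01,0,0],[-0.03,0,0],[-0.06,0,0],[-0.1,0,0],[-0.14,0,0],[-0.18,0,0],[-0.2,0,0],[-0.2,0,0],[-0.2,0,0],[-0.2,0,0]], "dr": [[0,0,0],[0,0,0],[0,0,0],[0,0,0],[0,0,0],[0,0,0],[0,0,0],[0,0,0],[0,0,0],[0,0,0]]}}

```text
time: 14.25
eef_pos: [0.4972, 0.2722, 0.2496]
tcp_rot: [-0.664, -0.241, 0.666, -0.24]
contact_force: [-0.7, 0.2, -0.8]
opening: 0.606
```

Run:
```python
from h import *
w=cam('wrist'); save('w9',w['img']); s=cam('side'); save('s9',s['img']);st=ctrl.get_state(); print(st['opening']*85,st['time'],st['eef_pos'],st['contact_force'])
P=pts(w); m=np.hypot(P[...,0]-.498,P[...,1]-.272)<.05
wt=P[m&(P[...,2]>.122)&(P[...,2]<.14)]; print('wing z',np.median(wt[:,2]),'expect .130',cv2.minAreaRect((wt[:,:2]*1000).astype(np.float32)))
k=P[m&(P[...,2]>.069)&(P[...,2]<.08)]; A=np.c_[k[:,:2]-k[:,:2].mean(0),np.ones(len(k))]; print('collar z',np.median(k[:,2]),'tilt',np.linalg.lstsq(A,k[:,2],rcond=None)[0])
```

```text
51.45449890871392 14.35 [0.49722126 0.27226785 0.24951345] [-0.43050749 -0.01264901 -0.47264416]
wing z 0.13055189240413584 expect .130 ((498.3966369628906, 272.06390380859375), (43.6477165222168, 15.913206100463867), 41.66127395629883)
collar z 0.07468722310743248 tilt [-0.00103993 -0.00347653  0.0746719 ]
```

View pics/w9.png

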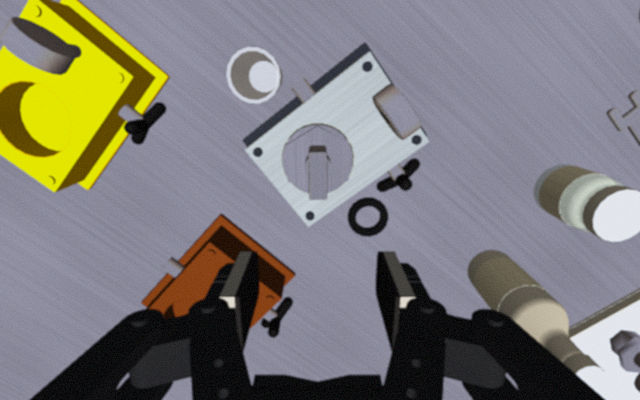

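View pics/s9.png

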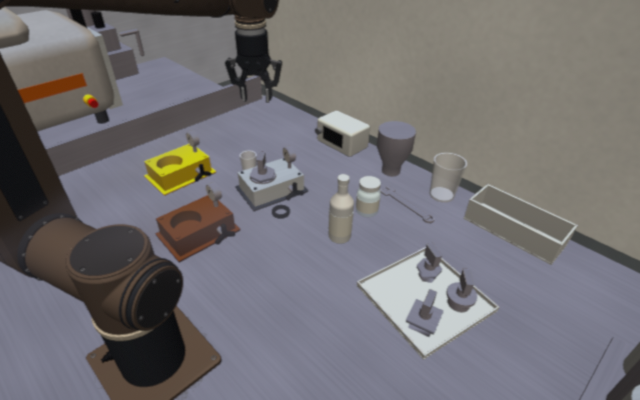

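The wing is at (0.4984, 0.2721) and z 0.1306 (0.130 expected), and the collar is level at 0.0747 (0.074 expected). Every other object looks to be where it started. Handing in.

```bash
python3 -c "
from plant import ctrl
print(ctrl.sign_off())"
```

```text
the job is handed in; nothing more can be done
None
```

The larger hexagonal cartridge is fully home in the grey block's port. I let go of it, moved the arm clear, and handed the job in at about 14.4 s. The hand-in gives no verdict.

**How it went:** I matched the cartridge to the port's hexagon by eye with the wrist camera. It dropped straight in, so no turning by feel was needed. I pressed it with about 11 N before letting go.

**Last checks:**
- **Height:** the wing top measured 130.6 mm (130 mm expected) and the collar top 74.7 mm (74 mm expected).
- **Tilt:** about 0.004 rad.
- **Position:** within about 1 mm of the port centre I had measured. My two estimates of that centre differed by 1 to 1.5 mm: (0.498, 0.272) from the hexagon and (0.499, 0.273) from the ring.
- **Surroundings:** the three other cartridges and the loose objects look unmoved in the side and wrist pictures. I checked this by eye only and did not measure it.

**What disagreed:**
- **Fingertip height:** both cameras showed the fingertips about 44 mm higher than the reported tool position. My first grasp therefore closed on air above the wing, touching nothing. I corrected for the offset and the second grasp held.
- **Cartridge angle:** the turn measured from the collar edges in the hand varied by 2 to 3°, so I went by the jaw angle.

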